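# Restock the coffee corner

### The arm

A 7-joint arm with a two-finger parallel gripper is mounted at the origin on the work surface; the furniture and walls round the work are solid. World frame = base frame: x ahead of the robot, y to its left, z up, the work surface at z = 0. Lengths are in m, angles in rad, forces in N, time in s.
With the tool pointing down it reaches from about 0.4 to 0.875 m from the base axis. Payload 6.5 kg.
Tool frame: the origin (TCP) lies midway between the tips of the shut fingers; the grasp point (between the pads) lies 19 mm behind it; z points along the fingers, y is the line along which they close (so a half turn about z gives the same grasp; the last joint's range is limited). The gripper opens to 85 mm and grips with 20 to 120 N. Pads are 22 mm wide; open, the fingers measure 114 mm over their backs; the gripper's body (76 mm by 85 mm) begins 54 mm behind the grasp point. The pads swing forward as they close: fully open they stand 13 mm farther back than shut.
Start: joints at [1.165, 0.536, -0.004, 1.538, 0.003, 1.067, -0.071], TCP at [0.217, -0.613, 0.194] pointing down, gripper open.
Joint ranges: [-2.7, 2.7], [-0.37, 2.16], [-1.27, 1.26], [0.24, 2.4], [-1.31, 4.45], [0.19, 1.91], [-2.76, 2.76]. Speed limits (rad/s): [2.39, 2.39, 3.14, 3.14, 3.14, 3.14, 3.14].

### API

Orientations are given as a 3x3 rotation matrix whose columns are the frame's x, y, z axes.
In Python, from cell import monitor, vision, arm gives the robot as it stands. The module is installed in compiled form; this text tells all that it offers.
- The arm moves only by the tool send_rows, never from a script. Its argument "targets" is a list of rows, each a list of 3 entries, a list of its own where there are three numbers: the shift along the tool's x, y, z in units of 40 mm (1.0 is 40 mm), then the turn, a rotation vector about the tool's x, y, z in units of 5 degrees (1.0 is 5 degrees), then the gripper command: -1 is shut, 1 is fully open, values between are in proportion. In form: [[[dx, dy, dz], [rx, ry, rz], hand], ...]. A call has 1 to 20 rows; each row shifts and turns the commanded pose from where the row before left it, along the tool's axes as they then stand; what a row does not reach is not made up. A row lasts 1/8 s, in which the tool goes at most 62.5 mm and 10.7 degrees, less where a joint would pass 70% of its speed; a pose out of reach is approached as far as the arm can. A call is refused whole if a number of a shift passes 1 or a number of a turn 1, either way. A call with a gripper value outside its range is refused whole. The fingers move at their own pace and stop on an object; "grip_force" is the grip in N (left out, the last holds). Time passes only in rows, so rows that do not move let the fingers close. It gives the time, the measured TCP pose, the force, the opening and the grip force at its end, in the units of the state.
- monitor.observe(): the state, without advancing time (a new reading comes with each control period).
- vision.camera(name): name is "scene" or "top" or "wrist"; returns a dict with "image" (420x560x3 uint8, blue, green, red), "fx", "fy", "cx", "cy" (pixels), "extrinsics" (4x4, takes a point from camera to world coordinates). Camera axes: x right, y up, looking along -z (the intrinsics and any distortion apply to the point x, -y, -z); pixel columns grow to the right and rows downward; lengths in m; the calibration is good to about 2 mm. The wrist camera is an equidistant fisheye: a pixel r from the principal point sees the ray r / f radians off the axis. A picture is of the moment at which its call begins. There is no depth.
- arm.job_done(): hands the job in; it is judged then, once.
The state is a dict: "time_s": time; "joint_pos": joint angles; "qd": joint speeds; "effort": joint torques, N m; "position": TCP position; "eef_rot": TCP orientation; "contact_force": force on the tool from outside, world axes, zero at the start; "moment": the same for the moment, N m; "finger_gap": finger opening in m; "finger_force": force on a finger pad.
Only numpy, scipy, OpenCV 4.12 (cv2) and the standard library are available. Lean on these libraries where they do the work, as an engineer would, in place of code of your own. Each camera call takes 0.05 s, during which the arm holds its last target. There are 200 camera calls.

### The job

Tidy up the coffee things: put each loose coffee capsule into the free pocket of the little wooden board that already holds a capsule of its colour, and load both espresso cups, upright and one on top of the other, into the round spring-loaded cup dispenser, so that they sink into it on its platform. Keep the cups upright all the time, and leave the striped mug where it is.

Things in the scene. Friction and masses are not known exactly. Their poses are not given: they have to be found in the camera images.
- cup_terracotta: Terracotta-coloured (orange-brown) espresso cup, no handle, 160 g, outer diameter 62 mm, 50 mm high, straight wall 3.5 mm thick above 30 mm; the lowest 7 mm is a foot tapering from 47 to 41 mm diameter that nests in the mouth (inner diameter 55 mm) of another cup: stacked cups stand 43 mm apart. Stands upright. Origin: centre of its underside; z up, along its axis.
- cup_blue: Blue ceramic espresso cup, otherwise the same as the terracotta one. Which of the two cups is on top does not matter.
- capsule_red: Loose red aluminium coffee capsule, bell-shaped, standing on its wide rim: 37 mm diameter at the rim (bottom), tapering to about 24 mm at the top, 26 mm high, 12 g. Origin: centre of its underside; z up.
- capsule_green: Loose dark green coffee capsule, same shape and size as the red one.
- capsule_gold: Loose gold coffee capsule, same shape and size as the red one.
- board_red: Fixed oak board, 130 mm (its x) by 64 mm (its y), 13 mm thick, two round pockets, diameter 52 mm, 4 mm deep (floor 9 mm above the table), at x = +32 and -32 mm. A red capsule is fixed in the far pocket (+32 mm, away from the robot); the near one (-32 mm) is free. Origin: centre of its underside; z up.
- board_green: Fixed oak capsule board like board_red, with a dark green capsule in its far pocket (x = +32 mm); the near pocket (x = -32 mm) is free.
- board_gold: Fixed oak capsule board like board_red, with a gold capsule in its far pocket (x = +32 mm); the near pocket (x = -32 mm) is free.
- cup_dispenser: Fixed upright steel tube, inner diameter 74 mm, mouth flared to 100 mm outside, rim 112 mm above the table. In it a platform on a soft spring: its top is 104 mm above the table when empty and sinks about 43 mm, within a second or so, under each cup let go on it, so the top cup's mouth ends about level with the rim (90 mm travel in all). Origin: centre of its underside; z up, along its axis.
- mug: White mug with a green stripe, red inside, 65 mm wide, 92 mm over the handle (handle towards its -y), 49 mm high, standing loose on the table among the other things; not to be moved. Origin: centre of its underside; z up.

How it is judged:
By the outcome, as a careful person would: the job done as asked, in the order asked, and still so for the second after the job is handed in, with the robot touching nothing.
It also fails if it takes over 131 s, if anything falls off the work surface, if the arm or the gripper's body presses on something with over 40 N, if the wrist force passes 120 N, or if a joint passes its speed limit or range.

## Working session

There is one attempt and no reset: what is moved stays moved. The work goes in short steps, Python scripts to look and compute and a tool call to move; the robot and the scene stay as the last step left them, time stands still between calls to the robot, and variables do not carry over. Pictures are saved under pics/ and viewed, at most 14 in all, crops included, and the job is handed in when it is done.

Besides the shell and the picture viewer there is one more tool, called after "Request:" as name(argument=value, ...), one argument or row to a line, values as JSON. send_rows: Moves the arm, as the interface text tells. Its arguments: {"type":"object","properties":{"targets":{"type":"array"},"grip_force":{"type":"number"}},"required":["targets"]}

```bash
mkdir -p pics; python3 - <<'E'
from cell import monitor, vision, arm
import cv2,numpy as np
s=monitor.observe();print(s)
for n in("top","scene"):
    c=vision.camera(n);cv2.imwrite(f"pics/{n}0.png",c["image"]);print(n,c["fx"],c["fy"],c["cx"],c["cy"],np.round(c["extrinsics"],4).tolist(),[k for k in c])
E
```

```text
{'time_s': 0.0, 'joint_pos': array([ 1.16477451,  0.53720215, -0.00444357,  1.53887555,  0.00259469,
        1.06728542, -0.07121791]), 'qd': array([ 0.00178534, -0.00048753,  0.00016555, -0.0004596 ,  0.00165826,
        0.00027273,  0.00153852]), 'effort': array([ 2.04667140e-05, -5.83398521e+01,  1.04878932e+00, -2.59095579e+01,
        1.23403993e-02,  9.58554709e-03, -2.32801810e-06]), 'position': array([ 0.21640639, -0.6121748 ,  0.19278884]), 'eef_rot': array([[ 9.42795453e-01,  3.33371026e-01, -7.02022723e-04],
       [ 3.33371743e-01, -9.42794071e-01,  1.61904508e-03],
       [-1.22120142e-04, -1.76046288e-03, -9.99998443e-01]]), 'contact_force': array([-0.0608232 , -0.14222282, -0.92015573]), 'moment': array([0.01718572, 0.01167799, 0.0127893 ]), 'finger_force': 0.0, 'finger_gap': 0.08548493578890169}
top 521.2605559406644 521.2605559406644 283.1539494657136 207.84013605272912 [[0.0644, 0.9756, -0.2098, 0.3036], [-0.9979, 0.0624, -0.0158, -0.0019], [-0.0023, 0.2104, 0.9776, 1.085], [0.0, 0.0, 0.0, 1.0]] ['image', 'fx', 'fy', 'cx', 'cy', 'extrinsics']
scene 421.6867225005022 421.6867225005022 278.2293438368086 213.4997254042321 [[-0.8947, 0.2968, -0.3337, 0.1248], [-0.4465, -0.611, 0.6537, 0.7427], [-0.0099, 0.7339, 0.6792, 0.8184], [0.0, 0.0, 0.0, 1.0]] ['image', 'fx', 'fy', 'cx', 'cy', 'extrinsics']
```

View pics/top0.png

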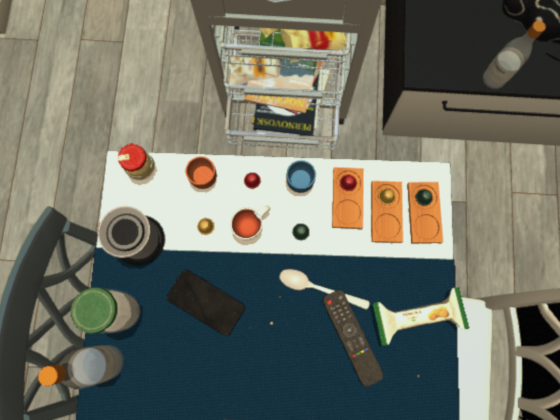

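View pics/scene0.png

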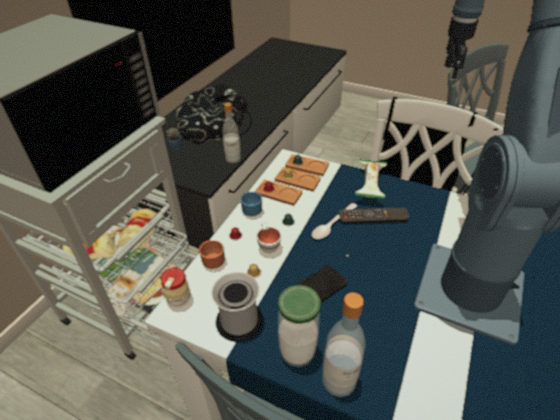

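Top view: loose red, gold and green capsules at (252,180), (206,227) and (301,231). Terracotta cup (201,172), blue cup (300,177), mug (247,225), dispenser (128,235). The boards, left to right, are red, gold and green at x≈348, 387 and 425. The scene view agrees, with tall jars near the dispenser on the robot's side.

```bash
cat > h.py <<'E'
from cell import monitor, vision, arm
import cv2,numpy as np
def ray(c,u,v,z,fish=False):
    x=(u-c["cx"])/c["fx"];y=(v-c["cy"])/c["fy"]
    if fish:
        r=np.hypot(x,y);k=np.sin(r)/max(r,1e-9);d=np.array([x*k,-y*k,-np.cos(r)])
    else: d=np.array([x,-y,-1])
    E=c["extrinsics"];d=E[:3,:3]@d;o=E[:3,3]
    return o+d*(z-o[2])/d[2]
E
python3 - <<'E'
from h import *
c=vision.camera("top");im=c["image"];hsv=cv2.cvtColor(im,cv2.COLOR_BGR2HSV)
def blob(name,roi,z,ch=1,thr=110,inv=False):
    x0,y0,x1,y1=roi
    m=(hsv[y0:y1,x0:x1,ch]>thr) if not inv else (hsv[y0:y1,x0:x1,ch]<thr)
    n,l,st,ce=cv2.connectedComponentsWithStats(m.astype(np.uint8))
    i=1+st[1:,4].argmax();u,v=ce[i]+[x0,y0]
    print(name,st[i].tolist(),(u.round(1),v.round(1)),ray(c,u,v,z).round(4)[:2])
blob("red",(235,165,268,197),.010)
blob("gold",(192,213,222,242),.010)
blob("green",(285,216,318,246),.010,2,110,True)
blob("terra",(180,150,222,195),.035)
blob("blue",(280,152,322,198),.035)
blob("mug",(225,205,262,240),.04)
for n,r in dict(bred=(325,160,368,235),bgold=(368,175,406,248),bgreen=(405,175,447,248)).items():
    x0,y0,x1,y1=r;m=((hsv[y0:y1,x0:x1,1]>100)).astype(np.uint8)
    k=max(cv2.findContours(m,0,2)[0],key=cv2.contourArea);b=cv2.boxPoints(cv2.minAreaRect(k))+[x0,y0]
    P=np.array([ray(c,*p,.013)[:2] for p in b]);print(n,P.round(3).tolist(),P.mean(0).round(4))
print("disp",ray(c,128,233,.112))
big=cv2.resize(im[145:265,95:455],None,fx=2.2,fy=2.2,interpolation=cv2.INTER_CUBIC);cv2.imwrite("pics/crop1.png",big)
E
```

```text
red [9, 8, 16, 15, 188] (np.float64(251.8), np.float64(180.1)) [0.5904 0.086 ]
gold [6, 6, 16, 16, 204] (np.float64(205.4), np.float64(226.2)) [0.4846 0.1754]
green [8, 8, 16, 16, 191] (np.float64(300.5), np.float64(231.6)) [ 0.486  -0.0241]
terra [6, 7, 30, 32, 748] (np.float64(200.7), np.float64(172.2)) [0.5941 0.1921]
blue [22, 36, 7, 3, 8] (np.float64(305.1), np.float64(188.6)) [ 0.5726 -0.0279]
mug [8, 4, 28, 29, 605] (np.float64(245.8), np.float64(223.4)) [0.4906 0.0888]
bred [[0.498, -0.089], [0.63, -0.085], [0.633, -0.15], [0.501, -0.151]] [ 0.5654 -0.1189]
bgold [[0.604, -0.169], [0.608, -0.233], [0.477, -0.235], [0.473, -0.173]] [ 0.5406 -0.2027]
bgreen [[0.606, -0.244], [0.615, -0.31], [0.483, -0.319], [0.474, -0.255]] [ 0.5445 -0.2817]
disp [0.44511436 0.30343462 0.112     ]
```

View pics/crop1.png

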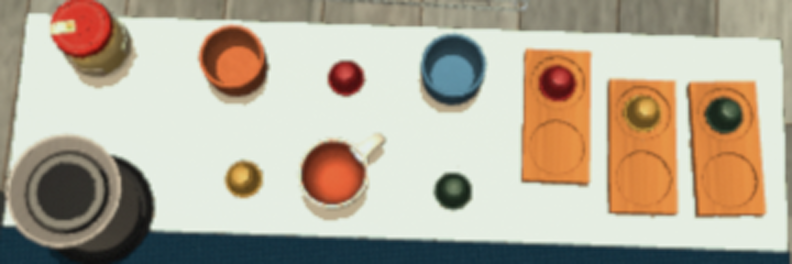

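Request:
send_rows(
  targets=[
    [[0,0,-0.5],[0,0,1],0.3],
    [[0,0,-0.5],[0,0,1],0.3],
    [[0,0,-0.5],[0,0,1],0.3],
    [[0,0,0],[0,0,0.9],0.3],
    [[0.66,-0.92,0],[0,0,0],0.3],
    [[0.66,-0.92,0],[0,0,0],0.3],
    [[0.66,-0.92,0],[0,0,0],0.3],
    [[0.66,-0.92,0],[0,0,0],0.3],
    [[0.66,-0.92,0],[0,0,0],0.3],
    [[0.66,-0.92,0],[0,0,0],0.3],
    [[0.66,-0.92,0],[0,0,0],0.3],
    [[0.66,-0.92,0],[0,0,0],0.3],
    [[0.66,-0.92,0],[0,0,0],0.3],
    [[0.66,-0.92,0],[0,0,0],0.3],
    [[0.66,-0.92,0],[0,0,0],0.3],
    [[0,0,0],[0,0,0],0.3],
    [[0,0,0],[0,0,0],0.3],
  ],
)

```text
time_s: 2.28
position: [0.5067, -0.2088, 0.2534]
eef_rot: [[1.0, -0.001, -0.001], [-0.001, -1.0, -0.0], [-0.001, 0.0, -1.0]]
contact_force: [-0.5, -0.5, -0.6]
finger_gap: 0.0554
finger_force: 0.0
```

```bash
python3 - <<'E'
from h import *
s=monitor.observe();print(s["position"].round(4),s["eef_rot"].round(3).tolist(),s["finger_gap"],s["joint_pos"].round(2))
c=vision.camera("wrist");cv2.imwrite("pics/w1.png",c["image"]);print(c["fx"],c["cx"],c["cy"],c["extrinsics"].round(4).tolist())
E
```

```text
[ 0.5067 -0.2088  0.2534] [[1.0, -0.001, -0.001], [-0.001, -1.0, -0.0], [-0.001, 0.0, -1.0]] 0.055386091359536496 [ 0.43  0.31 -0.15  1.74  0.05  1.1  -1.31]
325.19226210127806 279.9375788196681 210.03753353104787 [[-0.0001, 0.9591, 0.2829, 0.5788], [-1.0, -0.0001, 0.0001, -0.2074], [0.0001, -0.2829, 0.9591, 0.4338], [0.0, 0.0, 0.0, 1.0]]
```

View pics/w1.png

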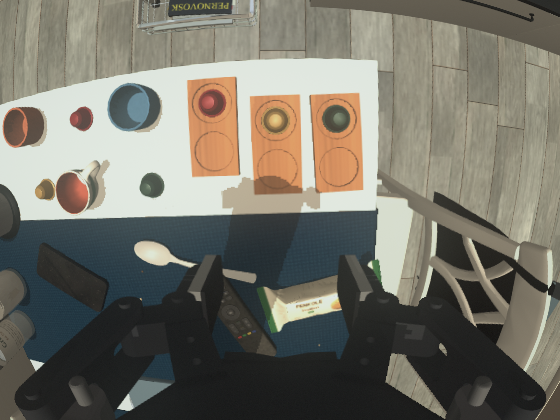

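Wrist view: all boards are visible, with free pockets at (214,152), (277,168) and (339,166). The loose capsules are at green (151,184), red (81,118) and gold (45,188).

```bash
python3 - <<'E'
from h import *
c=vision.camera("wrist");im=c["image"];hsv=cv2.cvtColor(im,cv2.COLOR_BGR2HSV)
W=lambda K,z:np.float32([ray(c,*p,z,True)[:2]*1000 for p in K])
m=((hsv[...,0]>5)&(hsv[...,0]<18)&(hsv[...,1]>110)&(hsv[...,2]>90)).astype(np.uint8);m[:,:180]=0;m[200:]=0
for k in cv2.findContours(m,0,2)[0]:
    if cv2.contourArea(k)>1500:
        r=cv2.minAreaRect(W(k.reshape(-1,2),.013));print("board",np.round(r[0],1),np.round(r[1],1),round(r[2],1))
def cap(n,x0,y0,x1,y1,f,z=.010):
    m=f(hsv[y0:y1,x0:x1]).astype(np.uint8);k=max(cv2.findContours(m,0,2)[0],key=cv2.contourArea)
    M=cv2.moments(k);u,v=M["m10"]/M["m00"]+x0,M["m01"]/M["m00"]+y0
    print(n,cv2.boundingRect(k),round(u,1),round(v,1),ray(c,u,v,z,True)[:2].round(4))
S=lambda h:h[...,1]>110
cap("green",135,168,168,202,lambda h:(h[...,2]<110)&(h[...,1]>60))
cap("red",65,102,97,135,S);cap("gold",30,174,57,204,S)
cap("Fgreen",322,100,352,136,lambda h:(h[...,2]<95)&((h[...,0]>40)),.02)
cap("Fgold",262,105,290,136,lambda h:(h[...,0]>18),.02)
cap("Fred",195,84,230,120,lambda h:(h[...,0]<4)|(h[...,0]>165),.02)
E
```

```text
board [ 542.8 -202.3] [128.5  63.1] 2.0
board [ 546. -282.] [128.7  64. ] 4.5
board [ 567.4 -119.8] [129.   64.1] 1.4Traceback (most recent call last):
  File "<stdin>", line 13, in <module>
  File "<stdin>", line 9, in cap
ValueError: max() iterable argument is empty
```

Request:
send_rows(
  targets=[
    [[-0.1,-0.92,0],[0,0,0],0.3],
    [[-0.1,-0.92,0],[0,0,0],0.3],
    [[-0.1,-0.93,0],[0,0,0],0.3],
    [[-0.1,-0.93,0.6],[0,0,0],0.3],
    [[-0.1,-0.92,0.8],[0,0,0],0.3],
    [[0,0,0.9],[0,0,0],0.3],
    [[0,0,0.9],[0,0,0],0.3],
    [[0,0,0.3],[0,0,0],0.3],
    [[0,0,0],[0,0,0],0.3],
    [[0,0,0],[0,0,0],0.3],
  ],
)

```text
time_s: 3.62
position: [0.4885, -0.0237, 0.115]
eef_rot: [[1.0, -0.001, 0.002], [-0.001, -1.0, -0.0], [0.002, 0.0, -1.0]]
contact_force: [0.3, 0.3, 0.2]
finger_gap: 0.0557
finger_force: 0.0
```

```bash
python3 - <<'E'
from h import *
s=monitor.observe();print(s["position"].round(4))
c=vision.camera("wrist");cv2.imwrite("pics/w2.png",c["image"])
E
```

```text
[ 0.4885 -0.0237  0.115 ]
```

View pics/w2.png

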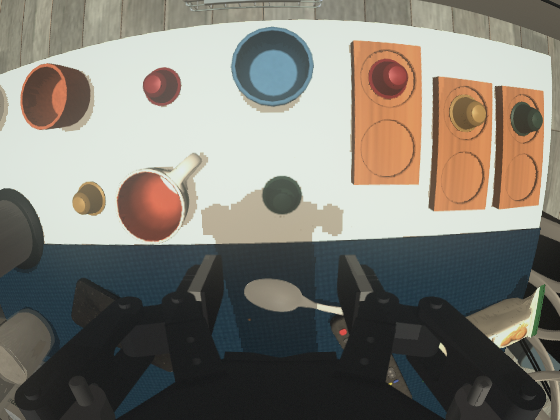

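The green capsule is at (282,195), close to centred between the fingers. The red one is at (162,86), the gold at (88,198), the blue cup at (272,66) and the mug at (153,202).

```bash
cat >> h.py <<'E'
def cap(c,n,roi,f,z=.010):
    x0,y0,x1,y1=roi;h=cv2.cvtColor(c["image"],cv2.COLOR_BGR2HSV)[y0:y1,x0:x1].astype(int)
    k=max(cv2.findContours(f(h).astype(np.uint8),0,2)[0],key=cv2.contourArea).reshape(-1,2)+[x0,y0]
    M=cv2.moments(k);u,v=M["m10"]/M["m00"],M["m01"]/M["m00"]
    P=np.array([ray(c,*p,z,True)[:2]*1000 for p in k])
    print(n,cv2.boundingRect(k),round(u,1),round(v,1),"centroid",ray(c,u,v,z,True)[:2].round(4),"min/max xy",P.min(0).round(1),P.max(0).round(1))
E
python3 - <<'E'
from h import *
c=vision.camera("wrist")
cap(c,"green",(255,168,310,222),lambda h:h[...,2]<85)
cap(c,"green0",(255,168,310,222),lambda h:h[...,2]<85,0)
S=lambda h:h[...,1]>90
cap(c,"red",(136,60,190,112),S);cap(c,"gold",(66,176,112,222),S)
cap(c,"blue",(222,18,322,118),S,.05)
cap(c,"terra",(10,52,104,140),S,.035)
E
```

```text
green (263, 188, 38, 26) 281.2 201.2 centroid [ 0.4852 -0.0233] min/max xy [474.  -40.4] [497.5  -6.9]
green0 (263, 188, 38, 26) 281.2 201.2 centroid [ 0.4826 -0.0233] min/max xy [471. -41.] [495.3  -6.3]
red (144, 68, 37, 38) 162.0 86.1 centroid [0.593  0.0839] min/max xy [575.6  66.6] [610.1 101.9]
gold (73, 192, 17, 22) 80.9 202.9 centroid [0.4846 0.1852] min/max xy [473.7 174.2] [496.4 196.8]Traceback (most recent call last):
  File "<stdin>", line 7, in <module>
  File "h.py", line 12, in cap
    k=max(cv2.findContours(f(h).astype(np.uint8),0,2)[0],key=cv2.contourArea).reshape(-1,2)+[x0,y0]
      ~~~^^^^^^^^^^^^^^^^^^^^^^^^^^^^^^^^^^^^^^^^^^^^^^^^^^^^^^^^^^^^^^^^^^^^
ValueError: max() iterable argument is empty
```

Request:
send_rows(
  targets=[
    [[0,0,0.9],[0,0,0],0.3],
    [[0,0,0.9],[0,0,0],0.3],
    [[0,0,0.6],[0,0,0],0.3],
    [[0,0,0.3],[0,0,0],0.3],
    [[0,0,0.05],[0,0,0],0.3],
    [[0,0,0],[0,0,0],0.3],
    [[0,0,0],[0,0,0],-1],
    [[0,0,0],[0,0,0],-1],
    [[0,0,0],[0,0,0],-1],
    [[0,0,0],[0,0,0],-1],
    [[0,0,0],[0,0,0],-1],
  ],
  grip_force=20,
)

```text
time_s: 5.1
position: [0.4873, -0.0234, 0.0037]
eef_rot: [[1.0, -0.001, -0.0], [-0.001, -1.0, -0.0], [-0.0, 0.0, -1.0]]
contact_force: [0.2, 0.2, -0.1]
finger_gap: 0.0001
finger_force: 0.0
```

```bash
python3 - <<'E'
from h import *
c=vision.camera("wrist");cv2.imwrite("pics/w3.png",c["image"])
E
```

```text
(no output)
```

View pics/w3.png

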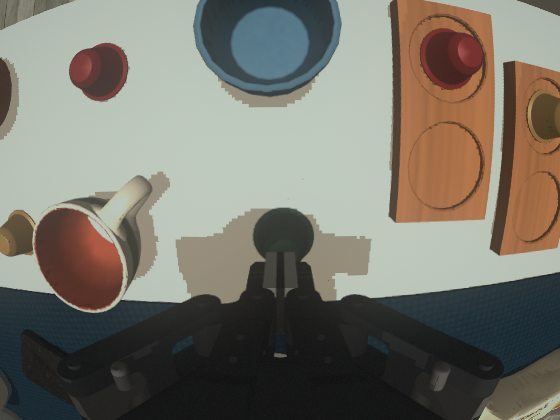

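The wrist picture shows the green capsule still in place at (283,233). The shut fingers seem to end above it, at about (283,250). I'll check from the side.

```bash
python3 - <<'E'
from h import *
c=vision.camera("scene")
s=monitor.observe()
def proj(p):
    E=c["extrinsics"];q=E[:3,:3].T@(np.array(p)-E[:3,3]);return c["cx"]+c["fx"]*q[0]/-q[2],c["cy"]-c["fy"]*q[1]/-q[2]
p=s["position"]
for d in(0,.04,.073):print(d,np.round((np.array(proj(p+[0,0,d]))-[230,150])*6,0))
print(np.round((np.array(proj([.489,-.0236,0]))-[230,150])*6))
cv2.imwrite("pics/s2.png",cv2.resize(c["image"][150:245,230:350],None,fx=6,fy=6,interpolation=cv2.INTER_CUBIC))
E
```

```text
0 [345. 429.]
0.04 [345. 365.]
0.073 [346. 311.]
[342. 433.]
```

View pics/s2.png

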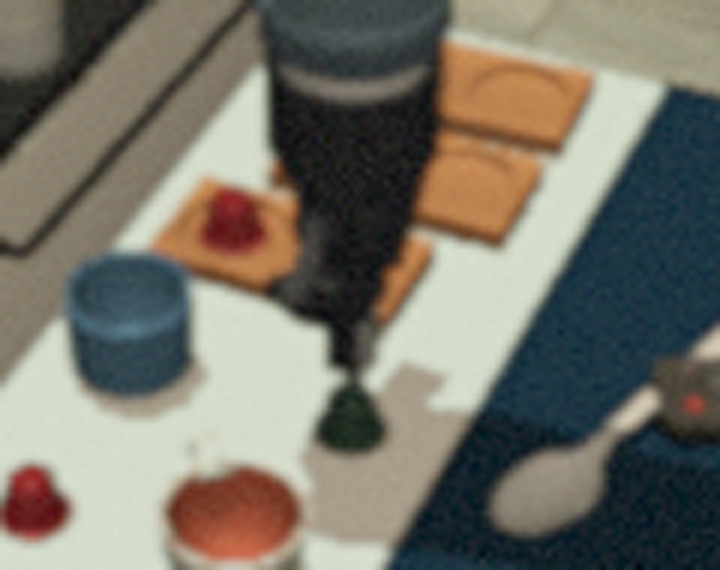

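Both views agree: the fingertips end about 37 mm above the reported TCP. I'll offset my heights by that amount and go down carefully.

Request:
send_rows(
  targets=[
    [[0,0,-0.2],[0,0,0],0.3],
    [[0.04,0,0],[0,0,0],0.3],
    [[0,0,0],[0,0,0],0.3],
    [[0,0,0],[0,0,0],0.3],
    [[0,0,0.4],[0,0,0],0.3],
    [[0,0,0.3],[0,0,0],0.3],
    [[0,0,0.2],[0,0,0],0.3],
    [[0,0,0.1],[0,0,0],0.3],
    [[0,0,0],[0,0,0],0.3],
    [[0,0,0],[0,0,0],0.3],
  ],
)

```text
time_s: 6.45
position: [0.4892, -0.0234, -0.0281]
eef_rot: [[1.0, -0.001, 0.001], [-0.001, -1.0, -0.0], [0.001, 0.0, -1.0]]
contact_force: [0.0, 0.6, -0.1]
finger_gap: 0.0556
finger_force: 0.0
```

Request:
send_rows(
  targets=[
    [[0,0,0.1],[0,0,0],0.3],
    [[0,0,0],[0,0,0],-1],
    [[0,0,0],[0,0,0],-1],
    [[0,0,0],[0,0,0],-1],
    [[0,0,0],[0,0,0],-1],
  ],
  grip_force=20,
)

```text
time_s: 7.08
position: [0.4889, -0.0236, -0.0321]
eef_rot: [[1.0, -0.001, -0.0], [-0.001, -1.0, -0.0], [-0.0, 0.0, -1.0]]
contact_force: [-1.2, -1.0, 4.6]
finger_gap: 0.0302
finger_force: 19.3
```

Request:
send_rows(
  targets=[
    [[0,0,-0.3],[0,0,0],-1],
    [[0,0,-0.6],[0,0,0],-1],
    [[0,0,-0.6],[0,0,0],-1],
    [[0.09,0.93,0],[0,0,0],-1],
    [[0.09,0.93,0],[0,0,0],-1],
    [[0.09,0.93,0],[0,0,0],-1],
    [[0.09,0.93,0],[0,0,0],-1],
    [[0.09,0.93,0],[0,0,0],-1],
    [[0.09,0.93,0],[0,0,0],-1],
    [[0.09,0.94,0],[0,0,0],-1],
    [[0,0,0],[0,0,0],-1],
    [[0,0,0],[0,0,0],-1],
  ],
)

```text
time_s: 8.57
position: [0.5142, -0.2831, 0.028]
eef_rot: [[1.0, -0.0, 0.0], [-0.0, -1.0, 0.001], [0.0, -0.001, -1.0]]
contact_force: [0.5, -0.3, -0.4]
finger_gap: 0.0302
finger_force: 18.7
```

```bash
python3 - <<'E'
from h import *
c=vision.camera("wrist");cv2.imwrite("pics/w4.png",c["image"])
E
```

```text
(no output)
```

View pics/w4.png

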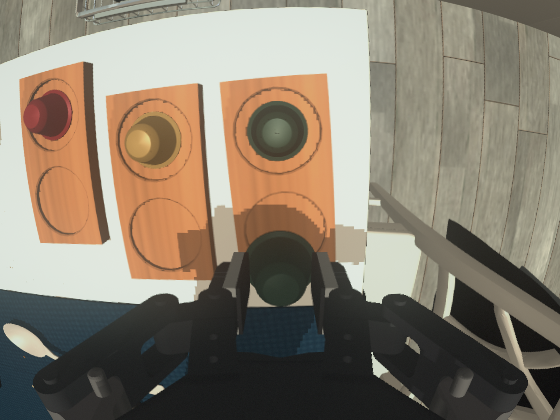

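The green capsule is held upright at (281,265), with its pocket below and just ahead at (285,230), as expected from the oblique view. Lowering.

Request:
send_rows(
  targets=[
    [[0,0.03,0.5],[0,0,0],-1],
    [[0,0,0.4],[0,0,0],-1],
    [[0,0,0.25],[0,0,0],-1],
    [[0,0,0.1],[0,0,0],-1],
    [[0,0,0],[0,0,0],-1],
    [[0,0,0],[0,0,0],-1],
  ],
)

```text
time_s: 9.38
position: [0.5143, -0.2855, -0.0222]
eef_rot: [[1.0, -0.001, 0.001], [-0.001, -1.0, -0.0], [0.001, 0.0, -1.0]]
contact_force: [-0.3, -0.2, -0.2]
finger_gap: 0.0302
finger_force: 18.7
```

Request:
send_rows(
  targets=[
    [[0,0,0],[0,0,0],0.1],
    [[0,0,0],[0,0,0],0.3],
    [[0,0,0],[0,0,0],0.3],
    [[0,0,-0.5],[0,0,0],0.3],
    [[0,0,-0.9],[0,0,0],0.3],
    [[0,0,-0.8],[0,0,0],0.3],
    [[0.2,-0.93,0],[0,0,0],0.3],
    [[0.2,-0.93,0],[0,0,0],0.3],
    [[0.2,-0.93,0],[0,0,0],0.3],
    [[0.2,-0.93,0],[0,0,0],0.3],
    [[0.2,-0.93,0],[0,0,0],0.3],
    [[0.2,-0.93,0],[0,0,0],0.3],
    [[0.2,-0.93,0],[0,0,0],0.3],
    [[0.2,-0.93,0],[0,0,0],0.3],
    [[0.2,-0.93,0],[0,0,0],0.3],
    [[0.2,-0.93,0],[0,0,0],0.3],
    [[0,0,0],[0,0,0],0.3],
    [[0,0,0],[0,0,0],0.3],
  ],
)

```text
time_s: 11.62
position: [0.5944, 0.0857, 0.0665]
eef_rot: [[1.0, -0.001, 0.001], [-0.001, -1.0, -0.001], [0.001, 0.001, -1.0]]
contact_force: [-0.3, -1.0, 0.4]
finger_gap: 0.0554
finger_force: 0.0
```

```bash
python3 - <<'E'
from h import *
s=monitor.observe();print(s["position"].round(4))
c=vision.camera("wrist");cv2.imwrite("pics/w5.png",c["image"])
red=lambda h:(h[...,1]>90)&((h[...,0]<8)|(h[...,0]>165))
for z in (0,.010):cap(c,"red",(240,170,325,290),red,z)
E
```

```text
[0.5944 0.0857 0.0665]
red (258, 207, 34, 25) 278.6 220.2 centroid [0.5854 0.0881] min/max xy [576.2  78.2] [596.3 104.5]
red (258, 207, 34, 25) 278.6 220.2 centroid [0.5886 0.0881] min/max xy [579.8  78.6] [599.1 103.8]
```

View pics/w5.png

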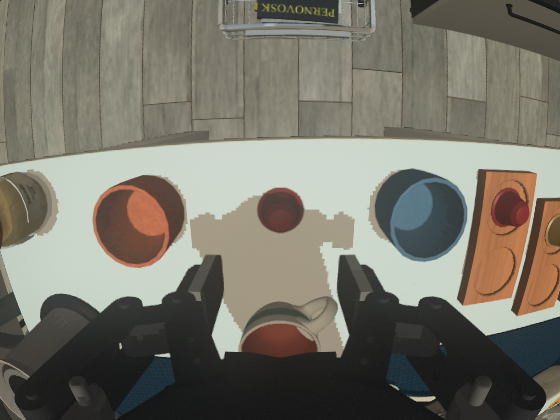

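The red capsule is centred at (280,210), which casts to the current TCP xy, with both cups well clear. Descending to grasp.

Request:
send_rows(
  targets=[
    [[0,0,0.8],[0,0,0],0.3],
    [[0,0,0.7],[0,0,0],0.3],
    [[0,0,0.5],[0,0,0],0.3],
    [[0,0,0.3],[0,0,0],0.3],
    [[0,0,0.16],[0,0,0],0.3],
    [[0,0,0],[0,0,0],0.3],
    [[0,0,0],[0,0,0],-1],
    [[0,0,0],[0,0,0],-1],
    [[0,0,0],[0,0,0],-1],
    [[0,0,0],[0,0,0],-1],
  ],
)

```text
time_s: 12.92
position: [0.5949, 0.0867, -0.0319]
eef_rot: [[1.0, -0.0, 0.001], [-0.0, -1.0, 0.0], [0.001, -0.0, -1.0]]
contact_force: [-1.5, -0.7, 6.1]
finger_gap: 0.03
finger_force: 19.6
```

Request:
send_rows(
  targets=[
    [[0,0,-0.45],[0,0,0],-1],
    [[0,0,-0.9],[0,0,0],-1],
    [[0,0,-0.9],[0,0,0],-1],
    [[-0.25,0.865,0],[0,0,0],-1],
    [[-0.25,0.865,0],[0,0,0],-1],
    [[-0.25,0.865,0],[0,0,0],-1],
    [[-0.25,0.865,0],[0,0,0],-1],
    [[-0.25,0.865,0],[0,0,0],-1],
    [[-0.25,0.865,0],[0,0,0],-1],
    [[0,0,0],[0,0,0],-1],
    [[0,0,0.9],[0,0,0],-1],
    [[0,0,0.6],[0,0,0],-1],
    [[0,0,0],[0,0,0],-1],
    [[0,0,0],[0,0,0],-1],
  ],
)

```text
time_s: 14.68
position: [0.5351, -0.1205, -0.0016]
eef_rot: [[1.0, 0.0, 0.002], [0.0, -1.0, 0.0], [0.002, -0.0, -1.0]]
contact_force: [0.4, -0.2, 0.0]
finger_gap: 0.03
finger_force: 18.7
```

Request:
send_rows(
  targets=[
    [[0,0,0.3],[0,0,0],-1],
    [[0,0,0.15],[0,0,0],-1],
    [[0,0,0.06],[0,0,0],-1],
    [[0,0,0],[0,0,0],-1],
    [[0,0,0],[0,0,0],0.1],
    [[0,0,0],[0,0,0],0.3],
    [[0,0,0],[0,0,0],0.3],
    [[0,0,-0.5],[0,0,0],0.3],
    [[0,0,-0.8],[0,0,0],0.3],
    [[0,0,-0.8],[0,0,0],0.3],
    [[-0.147,-0.923,0],[0,0,0],0.3],
    [[-0.147,-0.923,0],[0,0,0],0.3],
    [[-0.147,-0.923,0],[0,0,0],0.3],
    [[-0.147,-0.923,0],[0,0,0],0.3],
    [[-0.147,-0.923,0],[0,0,0],0.3],
    [[-0.147,-0.923,0],[0,0,0],0.3],
    [[-0.147,-0.923,0],[0,0,0],0.3],
    [[-0.147,-0.923,0],[0,0,0],0.3],
    [[0,0,0],[0,0,0],0.3],
    [[0,0,0],[0,0,0],0.3],
  ],
)

```text
time_s: 17.18
position: [0.4876, 0.1737, 0.0616]
eef_rot: [[1.0, -0.001, 0.001], [-0.001, -1.0, -0.0], [0.001, 0.0, -1.0]]
contact_force: [-0.1, -0.1, 0.2]
finger_gap: 0.055
finger_force: 0.0
```

```bash
python3 - <<'E'
from h import *
s=monitor.observe();print(s["position"].round(4),s["joint_pos"].round(2))
c=vision.camera("wrist");cv2.imwrite("pics/w6.png",c["image"])
cap(c,"gold",(250,170,315,250),lambda h:(h[...,1]>90)&(h[...,0]>15)&(h[...,0]<35),0)
E
```

```text
[0.4876 0.1737 0.0616] [-0.22  0.52 -0.26  1.97  0.21  0.67 -2.19]
gold (255, 189, 46, 45) 277.1 217.9 centroid [0.482  0.1774] min/max xy [469.5 159.5] [505.2 194.7]
```

View pics/w6.png

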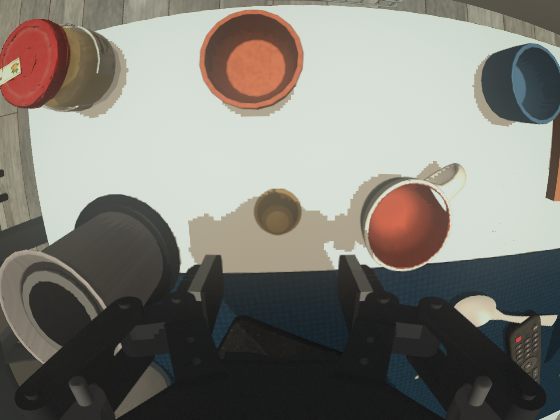

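The gold capsule is at (278,211), about 3 mm to +y of the TCP. The mug is clear on the right at (407,225) and the terracotta cup is at (252,60).

Request:
send_rows(
  targets=[
    [[0,-0.08,0.8],[0,0,0],0.3],
    [[0,0,0.7],[0,0,0],0.3],
    [[0,0,0.4],[0,0,0],0.3],
    [[0,0,0.3],[0,0,0],0.3],
    [[0,0,0.14],[0,0,0],0.3],
    [[0,0,0],[0,0,0],0.3],
    [[0,0,0],[0,0,0],-1],
    [[0,0,0],[0,0,0],-1],
    [[0,0,0],[0,0,0],-1],
    [[0,0,0],[0,0,0],-1],
  ],
)

```text
time_s: 18.48
position: [0.4877, 0.1777, -0.032]
eef_rot: [[1.0, -0.001, 0.001], [-0.001, -1.0, 0.0], [0.001, -0.0, -1.0]]
contact_force: [-1.5, -0.6, 6.3]
finger_gap: 0.0297
finger_force: 19.4
```

Request:
send_rows(
  targets=[
    [[0,0,-0.45],[0,0,0],-1],
    [[0,0,-0.9],[0,0,0],-1],
    [[0,0,-0.9],[0,0,0],-1],
    [[0.058,0.953,0],[0,0,0],-1],
    [[0.058,0.953,0],[0,0,0],-1],
    [[0.058,0.953,0],[0,0,0],-1],
    [[0.058,0.953,0],[0,0,0],-1],
    [[0.058,0.953,0],[0,0,0],-1],
    [[0.058,0.953,0],[0,0,0],-1],
    [[0.058,0.953,0],[0,0,0],-1],
    [[0.058,0.953,0],[0,0,0],-1],
    [[0.058,0.953,0],[0,0,0],-1],
    [[0.058,0.953,0],[0,0,0],-1],
    [[0,0,0],[0,0,0],-1],
    [[0,0,0.9],[0,0,0],-1],
    [[0,0,0.6],[0,0,0],-1],
    [[0,0,0],[0,0,0],-1],
    [[0,0,0],[0,0,0],-1],
  ],
)

```text
time_s: 20.72
position: [0.5111, -0.2031, -0.0015]
eef_rot: [[1.0, 0.0, 0.001], [0.0, -1.0, -0.0], [0.001, 0.0, -1.0]]
contact_force: [-0.6, -0.3, 0.1]
finger_gap: 0.0299
finger_force: 18.6
```

Request:
send_rows(
  targets=[
    [[0,0,0.3],[0,0,0],-1],
    [[0,0,0.15],[0,0,0],-1],
    [[0,0,0.06],[0,0,0],-1],
    [[0,0,0],[0,0,0],-1],
    [[0,0,0],[0,0,0],0.1],
    [[0,0,0],[0,0,0],0.3],
    [[0,0,0],[0,0,0],0.3],
    [[0,0,-0.5],[0,0,0],0.3],
    [[0,0,-0.9],[0,0,0],0.3],
    [[0,0,-0.9],[0,0,0],0.3],
    [[0,0,-0.9],[0,0,0],1],
    [[0.4,-0.92,0],[0,0,0],1],
    [[0.4,-0.92,0],[0,0,0],1],
    [[0.4,-0.92,0],[0,0,0],1],
    [[0.4,-0.92,0],[0,0,0],1],
    [[0.4,-0.92,0],[0,0,0],1],
    [[0,0,0],[0,0,0],1],
    [[0,0,0],[0,0,0],1],
  ],
)

```text
time_s: 22.98
position: [0.5902, -0.0204, 0.1057]
eef_rot: [[1.0, -0.001, 0.0], [-0.001, -1.0, -0.001], [0.0, 0.001, -1.0]]
contact_force: [-0.2, -0.0, -1.1]
finger_gap: 0.0853
finger_force: 0.0
```

```bash
python3 - <<'E'
from h import *
s=monitor.observe();print(s["position"].round(4),s["joint_pos"].round(2))
c=vision.camera("wrist");cv2.imwrite("pics/w7.png",c["image"])
cap(c,"blue",(220,130,350,250),lambda h:(h[...,1]>70)&(h[...,0]>90)&(h[...,0]<120),.05)
E
```

```text
[ 0.5902 -0.0204  0.1057] [ 0.16  0.56 -0.28  1.76  0.2   0.85 -1.78]
blue (254, 166, 47, 29) 278.2 180.2 centroid [ 0.6158 -0.0177] min/max xy [605.3 -34. ] [6.264e+02 4.000e-01]
```

View pics/w7.png

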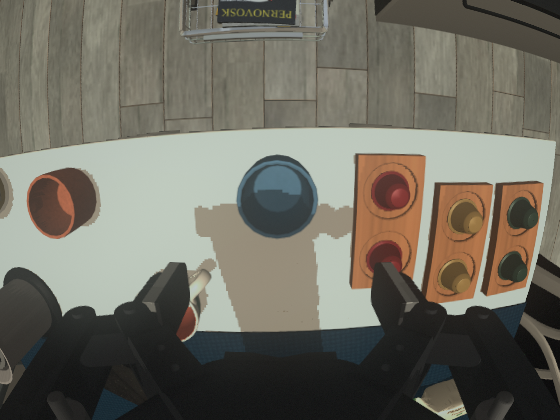

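All three capsules now stand in their pockets beside their colours. The blue cup's rim is a circle at (277,197), bottom edge v=238, which puts it at about (0.600, -0.018).

Request:
send_rows(
  targets=[
    [[0.25,-0.06,0],[0,0,0],1],
    [[0,0,0.8],[0,0,0],1],
    [[0,0,0.8],[0,0,0],1],
    [[0,0,0.8],[0,0,0],1],
    [[0,0,0.6],[0,0,0],1],
    [[0,0,0.29],[0,0,0],1],
    [[0,0,0],[0,0,0],1],
    [[0,0,0],[0,0,0],-1],
    [[0,0,0],[0,0,0],-1],
    [[0,0,0],[0,0,0],-1],
    [[0,0,0],[0,0,0],-1],
  ],
  grip_force=35,
)

```text
time_s: 24.4
position: [0.6014, -0.0175, -0.0252]
eef_rot: [[1.0, -0.001, 0.002], [-0.001, -1.0, -0.0], [0.002, 0.0, -1.0]]
contact_force: [-1.4, -0.6, 6.1]
finger_gap: 0.0617
finger_force: 37.7
```

```bash
python3 - <<'E'
from h import *
s=monitor.observe();print(s["position"].round(4),s["finger_gap"],s["finger_force"],s["contact_force"].round(1))
c=vision.camera("top");g=cv2.cvtColor(c["image"],cv2.COLOR_BGR2GRAY)[195:275,85:175];g=cv2.resize(g,None,fx=3,fy=3,interpolation=cv2.INTER_CUBIC)
ci=cv2.HoughCircles(cv2.GaussianBlur(g,(5,5),0),cv2.HOUGH_GRADIENT,1,8,param1=90,param2=28,minRadius=35,maxRadius=95)
for u,v,r in ci[0][:8]:
    p=u/3+85,v/3+195;print(np.round(p,1),round(r/3,1),ray(c,*p,.112)[:2].round(4))
cv2.imwrite("pics/d.png",cv2.resize(g,None,fx=2,fy=2))
E
```

```text
[ 0.6014 -0.0175 -0.0252] 0.06171631080523448 37.74213396012783 [-1.4 -0.6  6.1]
[125.2 232.8] 25.8 [0.4451 0.3088]
[122.5 230.5] 24.8 [0.4492 0.3144]
[127.5 230.5] 22.6 [0.4498 0.305 ]
[122.2 234.2] 23.3 [0.4422 0.3142]
[127.8 234.8] 20.2 [0.4416 0.3033]
[120.8 228.2] 29.4 [0.4535 0.3182]
[124.2 236.2] 21.1 [0.4386 0.3099]
[119.5 234.2] 22.2 [0.4419 0.3192]
```

View pics/d.png

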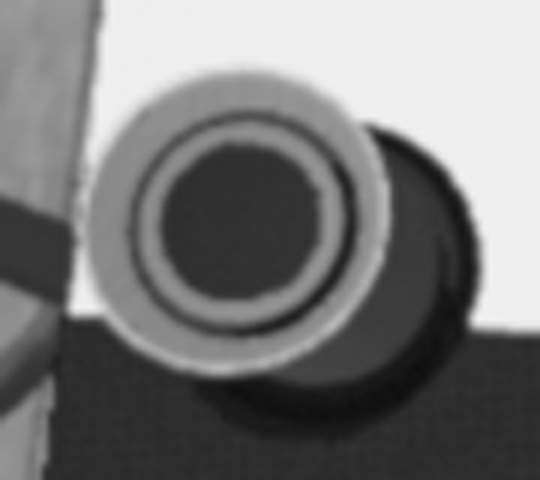

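Request:
send_rows(
  targets=[
    [[0,0,-0.3],[0,0,0],-1],
    [[0,0,-0.7],[0,0,0],-1],
    [[0,0,-0.8],[0,0,0],-1],
    [[0,0,-0.8],[0,0,0],-1],
    [[0,0,-0.8],[0,0,0],-1],
    [[0,0,-0.7],[0,0,0],-1],
    [[0,0,-0.3],[0,0,0],-1],
    [[-0.3,-0.4,0],[0,0,0],-1],
    [[-0.6,-0.76,0],[0,0,0],-1],
    [[-0.7,-0.9,0],[0,0,0],-1],
    [[-0.7,-0.9,0],[0,0,0],-1],
    [[-0.7,-0.9,0],[0,0,0],-1],
    [[-0.7,-0.9,0],[0,0,0],-1],
    [[-0.4,-0.5,0],[0,0,0],-1],
    [[-0.15,-0.15,0],[0,0,0],-1],
    [[0,0,0],[0,0,0],-1],
    [[0,0,0],[0,0,0],-1],
  ],
)

```text
time_s: 26.58
position: [0.4309, 0.198, 0.149]
eef_rot: [[1.0, -0.002, -0.0], [-0.002, -1.0, -0.001], [-0.0, 0.001, -1.0]]
contact_force: [0.6, -0.0, -0.3]
finger_gap: 0.0618
finger_force: 38.7
```

```bash
python3 - <<'E'
from h import *
s=monitor.observe();print(s["position"].round(4),s["joint_pos"].round(2),s["finger_gap"])
c=vision.camera("wrist");cv2.imwrite("pics/w8.png",c["image"])
E
```

```text
[0.4309 0.198  0.149 ] [-0.19  0.33 -0.39  2.01  0.17  0.83 -2.26] 0.061798753434786705
```

View pics/w8.png

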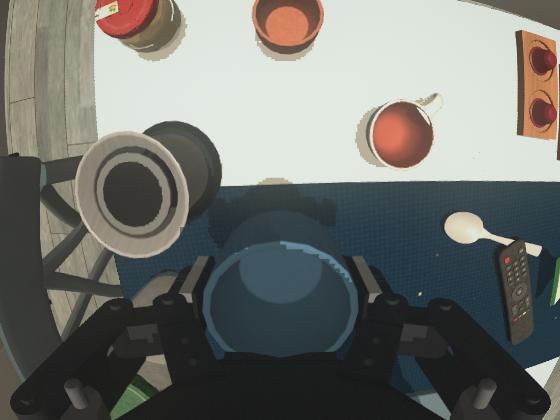

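The cup is held upright. The dispenser's outer rim spans u 75–188 and v 131–258, and its platform disc u 102–164 and v 161–227.

```bash
python3 - <<'E'
from h import *
c=vision.camera("wrist");h=cv2.cvtColor(c["image"],cv2.COLOR_BGR2HSV).astype(int);W=lambda K,z:np.float32([ray(c,*p,z,True)[:2]*1000 for p in K])
def fit(P): (a,b),ax,_=cv2.fitEllipse(P);return round(a,1),round(b,1),np.round(ax,1)
# platform dark disc
m=np.zeros(h.shape[:2],np.uint8);m[155:235,98:168]=(h[155:235,98:168,2]<70)
n,l,st,ce=cv2.connectedComponentsWithStats(m);i=l[194,133]
k=max(cv2.findContours((l==i).astype(np.uint8),0,1)[0],key=len).reshape(-1,2);print("disc",st[i],fit(W(k,.104)))
R=W([(75,190),(188,196),(130,131),(137,258)],.112);print("rim",R.round(1).tolist(),R.min(0)/2+R.max(0)/2)
# edges radial from centre for the outer rim
g=h[...,2];pts=[]
for a in np.arange(np.radians(100),np.radians(300),.05):
    t=np.arange(45,75,.5);u=132+t*np.cos(a);v=194+t*np.sin(a)
    s=np.array([g[int(round(y)),int(round(x))] for x,y in zip(u,v)],float);d=np.abs(s[4:]-s[:-4]);j=d.argmax()+2;pts.append((u[j],v[j]))
P=W(pts,.112);A=np.c_[2*P,np.ones(len(P))]
for _ in range(4):
    x=np.linalg.lstsq(A,(P**2).sum(1),rcond=None)[0];r=np.sqrt(x[2]+x[0]**2+x[1]**2);e=np.abs(np.hypot(*(P-x[:2]).T)-r);k=e<max(2,np.median(e)*1.5);P,A=P[k],A[k]
print("circle",x[:2].round(1),r,len(P))
cap(c,"terra",(240,0,335,58),lambda h:(h[...,1]>90)&((h[...,0]<18)|(h[...,0]>170)),.05)
E
```

```text
disc [ 103  162   59   65 2929] (449.1, 313.6, array([50.3, 50.5]))
rim [[455.8999938964844, 361.6000061035156], [449.5, 264.5], [497.8999938964844, 306.1000061035156], [399.8999938964844, 312.29998779296875]] [448.8856  313.08606]
circle [449.2 314.4] 48.090374648122896 33
terra (252, 0, 72, 47) 288.0 21.7 centroid [0.5874 0.1923] min/max xy [565.1 162.3] [609. 223.]
```

Request:
send_rows(
  targets=[
    [[0.06,-0.4,0],[0,0,0],-1],
    [[0.12,-0.8,0],[0,0,0],-1],
    [[0.14,-0.8,0],[0,0,0],-1],
    [[0.1,-0.6,0],[0,0,0],-1],
    [[0.04,-0.26,0],[0,0,0],-1],
    [[0,0,0],[0,0,0],-1],
    [[0,0,0.4],[0,0,0],-1],
    [[0,0,0.5],[0,0,0],-1],
    [[0,0,0.4],[0,0,0],-1],
    [[0,0,0.2],[0,0,0],-1],
    [[0,0,0],[0,0,0],-1],
    [[0,0,0],[0,0,0],-1],
  ],
)

```text
time_s: 28.18
position: [0.4493, 0.3139, 0.0898]
eef_rot: [[1.0, -0.001, 0.001], [-0.001, -1.0, 0.001], [0.001, -0.001, -1.0]]
contact_force: [-0.0, 1.0, -1.6]
finger_gap: 0.0617
finger_force: 38.7
```

Request:
send_rows(
  targets=[
    [[0,0.02,0.1],[0,0,0],-1],
    [[0,0,0.1],[0,0,0],-1],
    [[0,0,0.06],[0,0,0],-1],
    [[0,0,0],[0,0,0],-1],
    [[0,0,0],[0,0,0],-1],
  ],
)

```text
time_s: 28.8
position: [0.4489, 0.3129, 0.0789]
eef_rot: [[1.0, -0.001, 0.0], [-0.001, -1.0, 0.0], [0.0, -0.0, -1.0]]
contact_force: [-0.2, 0.2, -2.0]
finger_gap: 0.0616
finger_force: 38.7
```

Request:
send_rows(
  targets=[
    [[0,0,0.03],[0,0,0],-1],
    [[0,0,0],[0,0,0],0.7],
    [[0,0,0],[0,0,0],1],
    [[0,0,0],[0,0,0],1],
    [[0,0,0],[0,0,0],1],
    [[0,0,-0.3],[0,0,0],1],
    [[0,0,-0.7],[0,0,0],1],
    [[0,0,-0.9],[0,0,0],1],
    [[0,0,-0.6],[0,0,0],1],
    [[0.3,0.9,0],[0,0,0],1],
    [[0.3,0.9,0],[0,0,0],1],
    [[0.3,0.9,0],[0,0,0],1],
    [[0.9,0.3,0],[0,0,0],1],
    [[0.5,0,0],[0,0,0],1],
    [[0,0,0],[0,0,0],1],
    [[0,0,0],[0,0,0],1],
  ],
)

```text
time_s: 30.8
position: [0.5399, 0.1932, 0.178]
eef_rot: [[1.0, 0.0, -0.001], [0.0, -1.0, 0.0], [-0.001, -0.0, -1.0]]
contact_force: [0.0, 0.3, -0.7]
finger_gap: 0.0854
finger_force: 0.0
```

```bash
python3 - <<'E'
from h import *
s=monitor.observe();print(s["position"].round(4),s["joint_pos"].round(2))
c=vision.camera("wrist");cv2.imwrite("pics/w9.png",c["image"])
T=lambda h:(h[...,1]>90)&((h[...,0]<18)|(h[...,0]>170))
B=lambda h:(h[...,1]>60)&(h[...,0]>90)&(h[...,0]<120)
cap(c,"terra",(200,60,350,250),T,.05);cap(c,"blue",(0,150,230,330),B,.111)
E
```

```text
[0.5399 0.1932 0.178 ] [-0.15  0.45 -0.36  1.74  0.19  0.98 -2.15]
terra (250, 102, 65, 64) 282.2 133.8 centroid [0.596  0.1927] min/max xy [566.1 162.6] [626.1 223.1]
blue (199, 269, 31, 61) 217.5 305.1 centroid [0.449  0.2514] min/max xy [420.  238.2] [486.5 272.3]
```

View pics/w9.png

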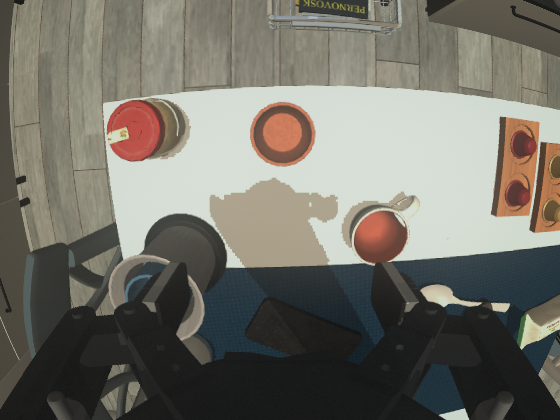

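The blue cup has sunk into the dispenser, its rim visible at (150,285). The terracotta cup is at (282,133), i.e. (0.596, 0.193).

Request:
send_rows(
  targets=[
    [[0.7,0,0],[0,0,0],1],
    [[0.71,0,0],[0,0,0],1],
    [[0,0,0.6],[0,0,0],1],
    [[0,0,0.9],[0,0,0],1],
    [[0,0,0.9],[0,0,0],1],
    [[0,0,0.9],[0,0,0],1],
    [[0,0,0.8],[0,0,0],1],
    [[0,0,0.6],[0,0,0],1],
    [[0,0,0.4],[0,0,0],1],
    [[0,0,0],[0,0,0],1],
    [[0,0,0],[0,0,0],-1],
    [[0,0,0],[0,0,0],-1],
    [[0,0,0],[0,0,0],-1],
    [[0,0,0],[0,0,0],-1],
  ],
)

```text
time_s: 32.6
position: [0.5982, 0.1929, -0.0247]
eef_rot: [[1.0, -0.001, 0.002], [-0.001, -1.0, 0.0], [0.002, -0.0, -1.0]]
contact_force: [-1.6, -1.4, 5.8]
finger_gap: 0.0602
finger_force: 37.7
```

Request:
send_rows(
  targets=[
    [[0,0,0],[0,0,0],-1],
    [[0,0,-0.2],[0,0,0],-1],
    [[0,0,-0.5],[0,0,0],-1],
    [[0,0,-0.8],[0,0,0],-1],
    [[0,0,-0.8],[0,0,0],-1],
    [[0,0,-0.8],[0,0,0],-1],
    [[0,0,-0.8],[0,0,0],-1],
    [[0,0,-0.5],[0,0,0],-1],
    [[0,0,0],[0,0,0],-1],
    [[0,0,0],[0,0,0],-1],
  ],
)

```text
time_s: 33.85
position: [0.5963, 0.1923, 0.1485]
eef_rot: [[1.0, -0.0, -0.002], [-0.0, -1.0, -0.001], [-0.002, 0.001, -1.0]]
contact_force: [-0.6, 0.2, -2.9]
finger_gap: 0.0604
finger_force: 38.4
```

```bash
python3 - <<'E'
from h import *
s=monitor.observe();print(s["position"].round(4),s["finger_gap"],s["moment"].round(3),s["contact_force"].round(1))
c=vision.camera("wrist")
T=lambda h:(h[...,1]>70)&((h[...,0]<18)|(h[...,0]>170))
z=s["position"][2]+.0247+.05
cap(c,"terra rim",(190,225,370,350),T,z)
d=cv2.imread("pics/w8.png");c2=dict(c);c2["image"]=d
cap(c,"wide",(190,180,370,350),T,z)
cap(c2,"blue ref",(190,225,370,350),lambda h:(h[...,1]>60)&(h[...,0]>90)&(h[...,0]<112),z)
E
```

```text
[0.5963 0.1923 0.1485] 0.06037788655417242 [-0.003  0.005 -0.028] [-0.6  0.2 -2.9]
terra rim (203, 225, 155, 125) 280.1 291.0 centroid [0.6058 0.1937] min/max xy [576.2 163.3] [632.  224.2]
wide (203, 213, 155, 137) 280.1 288.5 centroid [0.6069 0.1937] min/max xy [576.2 163.3] [636.4 224.2]
blue ref (190, 225, 180, 125) 279.8 284.9 centroid [0.6085 0.1938] min/max xy [575.8 160.8] [632.  227.1]
```

Request:
send_rows(
  targets=[
    [[-0.4,0,0],[0,0,0],-1],
    [[-0.8,0,0],[0,0,0],-1],
    [[-0.9,0,0],[0,0,0],-1],
    [[-0.9,0,0],[0,0,0],-1],
    [[-0.7,-0.1,0],[0,0,0],-1],
    [[-0.4,0,0],[0,0,0],-1],
    [[0,0,0],[0,0,0],-1],
    [[0,0,0],[0,0,0],-1],
  ],
)

```text
time_s: 34.9
position: [0.4344, 0.1967, 0.1497]
eef_rot: [[1.0, -0.001, 0.001], [-0.001, -1.0, 0.0], [0.001, -0.0, -1.0]]
contact_force: [1.0, 0.9, -1.1]
finger_gap: 0.0603
finger_force: 38.4
```

```bash
python3 - <<'E'
from h import *
s=monitor.observe();print(s["position"].round(4),s["finger_gap"])
W=lambda c,K,z,f:np.float32([ray(c,*p,z,f)[:2]*1000 for p in K])
for n,f,(x0,y0,x1,y1) in(("wrist",True,(70,125,195,265)),("top",False,(95,205,155,262))):
    c=vision.camera(n);h=cv2.cvtColor(c["image"],cv2.COLOR_BGR2HSV)[y0:y1,x0:x1].astype(int)
    m=((h[...,1]>60)&(h[...,0]>92)&(h[...,0]<120)).astype(np.uint8)
    K=sorted(cv2.findContours(m,0,1)[0],key=cv2.contourArea)[-2:]
    for k in K:
        k=k.reshape(-1,2)+[x0,y0]
        if len(k)>8: P=W(c,cv2.convexHull(k).reshape(-1,2),.111,f);print(n,cv2.boundingRect(k),P.min(0).round(1),P.max(0).round(1),(P.min(0)/2+P.max(0)/2).round(1),[np.round(q,1) for q in cv2.minEnclosingCircle(P)[:2]])
E
```

```text
[0.4344 0.1967 0.1497] 0.06025108051404438
wrist (114, 220, 81, 45) [395.9 260.6] [434.5 333.4] [415.2 297. ] [array([415.2, 296.7]), np.float64(40.9)]
wrist (93, 162, 71, 79) [417.6 282.7] [478.9 345.3] [448.3 314. ] [array([448.5, 313.7]), np.float64(31.6)]
```

The blue cup's rim is measured at (0.448, 0.314) with radius 31 mm, so it is seated and centred. Bringing the terracotta cup over it.

Request:
send_rows(
  targets=[
    [[0.06,-0.4,0],[0,0,0],-1],
    [[0.1,-0.8,0],[0,0,0],-1],
    [[0.1,-0.8,0],[0,0,0],-1],
    [[0.08,-0.6,0],[0,0,0],-1],
    [[0.03,-0.3,0],[0,0,0],-1],
    [[0,0,0],[0,0,0],-1],
    [[0,0,0.4],[0,0,0],-1],
    [[0,0,0.4],[0,0,0],-1],
    [[0,0,0.2],[0,0,0],-1],
    [[0,0,0],[0,0,0],-1],
    [[0,0,0],[0,0,0],-1],
  ],
)

```text
time_s: 36.38
position: [0.4483, 0.313, 0.1099]
eef_rot: [[1.0, -0.001, 0.0], [-0.001, -1.0, 0.0], [0.0, -0.0, -1.0]]
contact_force: [0.3, 0.1, -1.9]
finger_gap: 0.0604
finger_force: 38.4
```

Request:
send_rows(
  targets=[
    [[0,0,0.3],[0,0,0],-1],
    [[0,0,0.2],[0,0,0],-1],
    [[0,0,0.15],[0,0,0],-1],
    [[0,0,0.08],[0,0,0],-1],
    [[0,0,0],[0,0,0],-1],
    [[0,0,0],[0,0,0],-1],
  ],
)

```text
time_s: 37.12
position: [0.4483, 0.313, 0.0807]
eef_rot: [[1.0, -0.001, 0.0], [-0.001, -1.0, 0.0], [0.0, -0.0, -1.0]]
contact_force: [-0.3, -0.5, -1.8]
finger_gap: 0.0599
finger_force: 38.5
```

Request:
send_rows(
  targets=[
    [[0,0,0.05],[0,0,0],-1],
    [[0,0,0.02],[0,0,0],-1],
    [[0,0,0],[0,0,0],-1],
    [[0,0,0],[0,0,0],0.7],
    [[0,0,0],[0,0,0],1],
    [[0,0,0],[0,0,0],1],
    [[0,0,0],[0,0,0],1],
    [[0,0,-0.3],[0,0,0],1],
    [[0,0,-0.7],[0,0,0],1],
    [[0,0,-0.9],[0,0,0],1],
    [[0,0,-0.6],[0,0,0],1],
    [[0,0.7,0],[0,0,0],1],
    [[0,0.9,0],[0,0,0],1],
    [[0,0.9,0],[0,0,0],1],
    [[0,0.4,0],[0,0,0],1],
    [[0,0,0],[0,0,0],1],
    [[0,0,0],[0,0,0],1],
    [[0,0,0],[0,0,0],1],
  ],
)

```text
time_s: 39.38
position: [0.4479, 0.1983, 0.1777]
eef_rot: [[1.0, 0.002, -0.0], [0.002, -1.0, 0.001], [-0.0, -0.001, -1.0]]
contact_force: [0.4, -0.4, 0.3]
finger_gap: 0.0853
finger_force: 0.0
```

```bash
python3 - <<'E'
from h import *
s=monitor.observe();print(s["position"].round(4),s["contact_force"].round(1))
c=vision.camera("wrist");cv2.imwrite("pics/w10.png",c["image"])
T=lambda h:(h[...,1]>80)&((h[...,0]<18)|(h[...,0]>170))
B=lambda h:(h[...,1]>60)&(h[...,0]>92)&(h[...,0]<120)
for z in(.111,.154):cap(c,"terra",(60,100,200,265),T,z)
t=vision.camera("top");h=cv2.cvtColor(t["image"],cv2.COLOR_BGR2HSV)
m=(h[205:262,95:155,1]>110)&(h[205:262,95:155,0]<18);print("top orange px",m.sum(), "mug px",(h[205:240,225:262,1]>110).sum())
m=(h[205:240,225:262,1]>110);ys,xs=np.nonzero(m);print(xs.mean()+225,ys.mean()+205)
E
```

```text
[0.4479 0.1983 0.1777] [ 0.4 -0.4  0.3]
terra (115, 169, 75, 75) 151.9 205.6 centroid [0.4508 0.3065] min/max xy [416.9 273.4] [481.5 342.6]
terra (115, 169, 75, 75) 151.9 205.6 centroid [0.4628 0.2879] min/max xy [434.8 260.6] [488.2 317.8]
top orange px 0 mug px 607
245.77429983525536 223.44645799011533
```

Request:
send_rows(
  targets=[
    [[0,0.9,0],[0,0,0],1],
    [[0,0.9,0],[0,0,0],1],
    [[0,0.9,0],[0,0,0],1],
    [[0,0.9,0],[0,0,0],1],
    [[0,0,0],[0,0,0],1],
    [[0,0,0],[0,0,0],1],
    [[0,0,0],[0,0,0],1],
    [[0,0,0],[0,0,0],1],
    [[0,0,0],[0,0,0],1],
    [[0,0,0],[0,0,0],1],
  ],
)

```text
time_s: 40.72
position: [0.4479, 0.053, 0.1777]
eef_rot: [[1.0, -0.0, -0.0], [-0.0, -1.0, 0.0], [-0.0, -0.0, -1.0]]
contact_force: [0.7, 0.2, 0.7]
finger_gap: 0.0852
finger_force: 0.0
```

```bash
python3 - <<'E'
from h import *
W=lambda c,K,z,f:np.float32([ray(c,*p,z,f)[:2]*1000 for p in K])
for n,f,(x0,y0,x1,y1) in(("top",False,(95,195,160,262)),("scene",False,(200,255,275,340)),("wrist",True,(0,130,200,300))):
    c=vision.camera(n);h=cv2.cvtColor(c["image"],cv2.COLOR_BGR2HSV)[y0:y1,x0:x1].astype(int)
    for col,m in(("T",(h[...,1]>90)&((h[...,0]<18)|(h[...,0]>170))),("B",(h[...,1]>80)&(h[...,0]>95)&(h[...,0]<115))):
      for k in sorted(cv2.findContours(m.astype(np.uint8),0,1)[0],key=cv2.contourArea)[-1:]:
        if len(k)>8:
            k=k.reshape(-1,2)+[x0,y0];b=cv2.boundingRect(k)
            for z in (.104,.111,.125):
                P=W(c,cv2.convexHull(k).reshape(-1,2),z,f);print(n,col,b,z,(P.max(0)-P.min(0)).round(1),(P.min(0)/2+P.max(0)/2).round(1))
E
```

```text
top T (107, 217, 37, 34) 0.104 [64.4 70.3] [445.1 311.6]
top T (107, 217, 37, 34) 0.111 [63.9 69.8] [444.1 309.3]
top T (107, 217, 37, 34) 0.125 [63.  68.8] [442.1 304.9]
top B (95, 248, 30, 14) 0.104 [24.6 58.1] [401.5 335.7]
top B (95, 248, 30, 14) 0.111 [24.4 57.6] [400.8 333.3]
top B (95, 248, 30, 14) 0.125 [24.1 56.8] [399.4 328.5]
scene T (221, 281, 32, 28) 0.104 [67.2 70.5] [445.1 312.9]
scene T (221, 281, 32, 28) 0.111 [66.5 69.8] [441.9 317.1]
scene T (221, 281, 32, 28) 0.125 [65.2 68.5] [435.6 325.6]
scene B (249, 280, 26, 60) 0.104 [ 64.2 145.7] [359.3 318.7]
scene B (249, 280, 26, 60) 0.111 [ 63.5 144.3] [357.  322.8]
scene B (249, 280, 26, 60) 0.125 [ 62.3 141.5] [352.4 331.1]
wrist T (7, 176, 48, 63) 0.104 [65.7 74.1] [447.  311.7]
wrist T (7, 176, 48, 63) 0.111 [63.8 72.1] [449.  304.6]
wrist T (7, 176, 48, 63) 0.125 [60.2 68. ] [453.  290.4]
wrist B (46, 208, 154, 92) 0.104 [ 96.2 178.3] [398.9 211.5]
wrist B (46, 208, 154, 92) 0.111 [ 93.6 173.4] [402.3 207.1]
wrist B (46, 208, 154, 92) 0.125 [ 88.3 163.6] [408.9 198.5]
```

```bash
python3 -c "
from cell import arm
print(arm.job_done())"
```

```text
the job is handed in; nothing more can be done
None
```

The job is handed in: all three capsules are in their matching boards, both cups are stacked upright and sunk into the dispenser (terracotta on top of blue), and the mug hasn't moved, after about 41 s of robot time.

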